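# Dispense the small milling balls through the right opening of a dial cap

## Robot

A 6-joint arm with a two-finger parallel gripper is mounted at the origin on a cart in front of the work surface, level with it; the furniture and walls round the work are solid. World frame = base frame: x ahead of the robot, y to its left, z up, the work surface at z = 0. Lengths are in m, angles in rad, forces in N, time in s.
With the tool pointing down it reaches from about 0.35 to 0.975 m from the base axis. Payload 4.9 kg.
Tool frame: the origin (TCP) lies at the very end of the fingers, on their centre line; the grasp point (between the pads) lies 19 mm behind it; z points along the fingers, y is the line along which they close (so a half turn about z gives the same grasp; the last joint's range is limited). The gripper opens to 85 mm and grips with 20 to 120 N. Pads are 22 mm wide; open, the fingers measure 114 mm over their backs; the gripper's body (76 mm by 85 mm) begins 54 mm behind the grasp point. The pads swing forward as they close: fully open they stand 13 mm farther back than shut.
Start: joints at [-1.222, 0.053, 1.613, -0, 1.476, -0.119], TCP at [0.282, -0.558, 0.231] pointing down, gripper open.
Joint ranges: [-3.01, 3.01], [-1.01, 2.22], [0.06, 2.58], [-1.02, 4.17], [0.09, 2.62], [-3.14, 3.14]. Speed limits (rad/s): [2.57, 2.57, 3.14, 3.14, 3.14, 3.14].

## Interface

Orientations are given as a unit quaternion [w, x, y, z].
In Python, from plant import get_obs, optics, ticket gives the robot as it stands.
- The arm moves only by the tool servo_tool, never from a script. Its argument "plan" is a list of rows, each a list of 3 entries, a list of its own where there are three numbers: the shift along the tool's x, y, z in m, then the turn, a rotation vector about the tool's x, y, z in rad, then the closure, from 0 (fully open) to 1 (shut). A call has 1 to 20 rows; each row is the pose to reach, as a shift and turn from the pose commanded when the call began, along the tool's axes at that moment; what a row does not reach only later rows make up. A row lasts 1/8 s, in which the tool goes at most 62.5 mm and 10.7 degrees, less where a joint would pass 70% of its speed; a pose out of reach is approached as far as the arm can. A call with a gripper value outside its range is refused whole. The fingers move at their own pace and stop on an object; "squeeze" is the grip in N (left out, the last holds). Time passes only in rows, so rows that repeat a pose let the fingers close. It gives the time, the measured TCP pose, the force, the opening and the grip force at its end, in the units of the state.
- get_obs(): the state, without advancing time (a new reading comes with each control period).
- optics.camera(name): name is "side" or "top" or "wrist"; returns (picture, depth): 400x640x3 uint8, red, green, blue; 400x640 float32, m along the optical axis (not along the pixel's ray), 0 where there is no reading.
- optics.calibration(name): a dict with "fx", "fy", "cx", "cy" (pixels), "k1" (the pictures are not rectified: a ray, as slopes to the right and down, at radius r is drawn at 1 + k1 r^2 times it, then the intrinsics apply), "world_from_camera" (4x4, takes a point from camera to world coordinates). Camera axes: x right, y down, z forward; pixel columns grow to the right and rows downward; lengths in m; the calibration is good to about 2 mm. A picture is of the moment at which its call begins: read the wrist's pose just before it. calibration takes no time and is no camera call; for the wrist camera it gives the pose at the moment of the call.
- ticket.sign_off(): hands the job in; it is judged then, once.
The state is a dict: "t": time; "q": joint angles; "qd": joint speeds; "joint_torque": joint torques, N m; "position": TCP position; "tcp_rot": TCP orientation; "ft_force": force on the tool from outside, world axes, zero at the start; "torque": the same for the moment, N m; "gripper_width": opening from 0.0 (shut) to 1.0 (fully open); "gripper_force": force on a finger pad.
Only numpy, scipy, OpenCV 4.12 (cv2) and the standard library are available. Lean on these libraries where they do the work, as an engineer would, in place of code of your own. Each camera call takes 0.05 s, during which the arm holds its last target. There are 200 camera calls.

## Task

Turn the orange dial cap of the clear jar until its crescent slot, which passes the small white milling balls but not the big blue one, lies over the outlet at the red mark. Then tip the jar with its red-handled lever so that all three white balls roll out into the green tray while the blue one stays in the jar, and guide the sprung jar gently back upright with the lever instead of letting it snap back. Leave the other things on the bench alone.

Things in the scene. Friction and masses are not known exactly. Their poses are not given: they have to be found in the camera images.
- stand: Fixed tilting stand of two aluminium cheeks (52 wide, 187 high, outer faces at x = +-67) on two dark feet 170 long; origin on the bench under the jar's pivot axis, which runs along the stand's x axis 165 above the bench. The jar tips towards the stand's -y, where the tray lies. z is up.
- jar (a joint): Tip of the clear jar about the stand's +x axis, rad: 0 upright, 2.45 the end stop, mouth down towards the stand's -y. A spring returns it: 1 N at the handle near upright, 6 N fully tipped; let go there it snaps back at 5 rad/s (over 3 is too fast). Balls start to roll out at about 1.7; tip to the stop. If a white ball hangs behind the blue one, rock back to about 1.2 and tip again.
- jar_center (a point): Centre of the jar (92 in diameter, 84 inside, 130 long), on the pivot axis; its z axis is the jar's axis towards the mouth, its -y axis the outlet side (small red mark below the cap).
- lever_bar (a point): Middle of the lever's red handle, a bar 18 in diameter along the stand's x, free for 32 either way. It lies 122 in front (stand's -x) of the jar's axis, 110 from the pivot axis; at jar = 0 it leans 60 degrees from straight up towards the stand's +y, at 2.45 80 degrees to -y. Grip it lightly or straddle it from above, fingers either side in y, and lead it along its arc.
- dial (a joint): Turn of the orange dial cap, rad, anticlockwise from above: at 0 (or whole turns) the crescent slot is over the outlet; 0.3 rad either way will do. At +2.09 the fine holes, too small for any ball, are over the outlet; at -2.09 the wide opening, which lets the blue ball out. No stops. Friction 0.18 Nm; stays where left.
- dial_fin (a point): Middle of the black grip fin across the top of the dial (56 long, 14 thick, 27 high; its top is 12 above this point, the orange disc, 96 in diameter, 15 below). The fin's long axis lies in the point's xy plane at -30 degrees from the point's x axis; the point turns with the dial (z along the jar's axis).
- crescent (a point): Middle of the crescent slot in the dial (19 high from the jar's wall inwards, 112 degrees long), 32.5 from the dial's axis. Over the outlet it lies at the -y side of the jar.
- big_ball_center (a point): Centre of the blue ball, 26 diameter, in the jar.
- small_ball_0_center (a point): Centre of a white polished (slippery) ball, 15 diameter, in the jar at the start.
- small_ball_1_center (a point): Centre of a white polished (slippery) ball, 15 diameter, in the jar at the start.
- small_ball_2_center (a point): Centre of a white polished (slippery) ball, 15 diameter, in the jar at the start.
- tray: Loose green tray, 96 (x) by 210 (y) by 42 high, walls 4; origin at the centre of its underside. It stands between the stand's cheeks under the mouth and is already in the right place.
- strip_tube: Bystander: plastic tube with blue cap, 30 diameter, 86 high; origin under its foot.
- dropper: Bystander: small dropper bottle, 30x30x80; origin under its foot.
- glass_beaker: Bystander: clear glass beaker, 77 diameter, 78 high; origin under its foot.
Not all that is in view belongs to the job. Of the things shaped like the tray, the green one is meant.

How it is judged:
By the outcome, as a careful person would: the job done as asked, in the order asked, and still so for the second after the job is handed in, with the robot touching nothing.
It also fails if it takes over 64 s, if anything falls off the work surface, if the arm or the gripper's body presses on something with over 40 N, if the wrist force passes 120 N, or if a joint passes its speed limit or range.

## Working session

There is one attempt and no reset: what is moved stays moved. The work goes in short steps, Python scripts to look and compute and a tool call to move; the robot and the scene stay as the last step left them, time stands still between calls to the robot, and variables do not carry over. Pictures are saved under pics/ and viewed, at most 10 in all, crops included, and the job is handed in when it is done.

Besides the shell and the picture viewer there is one more tool, called after "Request:" in YAML: its name, and indented under it one key for each argument. servo_tool: Moves the arm, as the interface text tells. Its arguments: {"type":"object","properties":{"plan":{"type":"array"},"squeeze":{"type":"number"}},"required":["plan"]}

```bash
mkdir -p pics; ls; python3 - <<'E'
from plant import get_obs, optics
import cv2, numpy as np
o=get_obs(); print({k:np.round(v,3) for k,v in o.items()})
for n in ("side","top"):
    p,d=optics.camera(n); cv2.imwrite(f"pics/{n}0.png",p[:,:,::-1]); np.save(f"{n}0.npy",d); np.save(f"{n}0p.npy",p)
    c=optics.calibration(n); print(n,{k:(np.round(v,4).tolist()) for k,v in c.items()})
E
```

```text
pics
{'t': np.float64(0.0), 'q': array([-1.222,  0.053,  1.614, -0.   ,  1.476, -0.119]), 'qd': array([0.002, 0.001, 0.001, 0.001, 0.001, 0.   ]), 'joint_torque': array([-0.0000e+00, -3.9368e+01, -3.7018e+01, -0.0000e+00,  7.0000e-03,
       -0.0000e+00]), 'position': array([ 0.282, -0.557,  0.23 ]), 'tcp_rot': array([-0.001,  0.973,  0.232, -0.   ]), 'ft_force': array([-0.519, -0.816,  0.653]), 'torque': array([ 0.043, -0.007, -0.018]), 'gripper_force': np.float64(0.0), 'gripper_width': np.float64(0.999)}
side {'fx': 395.9353, 'fy': 395.9353, 'cx': 313.2517, 'cy': 201.7646, 'k1': -0.0143, 'world_from_camera': [[0.3672, 0.8204, -0.4382, 0.9428], [0.9301, -0.3231, 0.1747, -0.4135], [0.0017, -0.4717, -0.8817, 0.9287], [0.0, 0.0, 0.0, 1.0]]}
top {'fx': 377.7799, 'fy': 377.7799, 'cx': 319.4115, 'cy': 197.721, 'k1': -0.029, 'world_from_camera': [[-0.0112, -0.9967, 0.0804, 0.4907], [-0.9999, 0.0109, -0.0038, -0.2561], [0.0029, -0.0805, -0.9968, 1.0143], [0.0, 0.0, 0.0, 1.0]]}
```

View pics/side0.png

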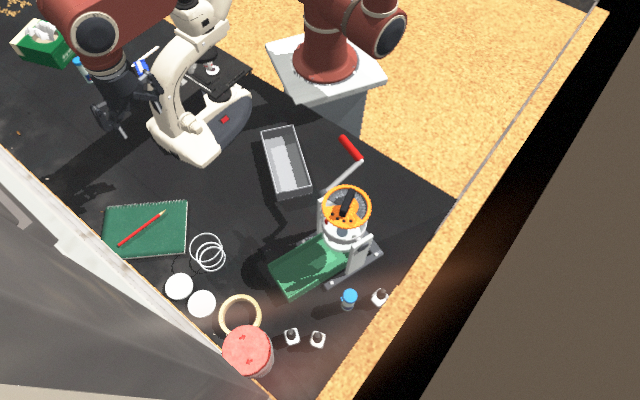

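View pics/top0.png

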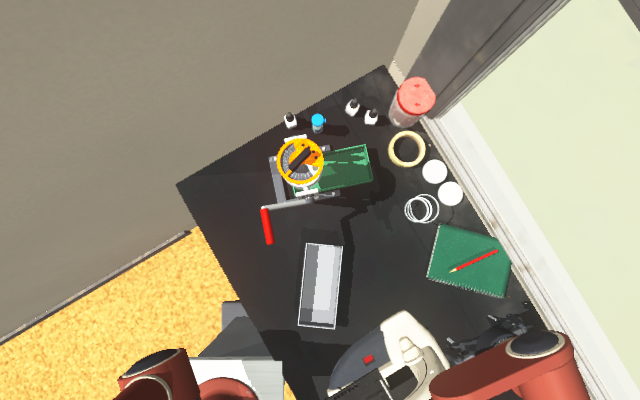

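```bash
cat > h.py <<'E'
from plant import get_obs, optics
import cv2, numpy as np
def rays(n,uv,c=None):
    c=c or optics.calibration(n); uv=np.asarray(uv,float).reshape(-1,2)
    K=np.array([[c["fx"],0,c["cx"]],[0,c["fy"],c["cy"]],[0,0,1]])
    s=cv2.undistortPoints(uv[:,None],K,np.array([c["k1"],0,0,0]))[:,0]
    T=np.array(c["world_from_camera"]); d=np.c_[s,np.ones(len(s))]
    return T[:3,3], d@T[:3,:3].T   # point = o + depth*d
def onplane(n,uv,z,c=None):
    o,d=rays(n,uv,c); return o+d*((z-o[2])/d[:,2])[:,None]
def cloud(n,mask,dep,c=None):
    v,u=np.nonzero(mask&(dep>0)); o,d=rays(n,np.c_[u,v],c); return np.c_[u,v],o+d*dep[v,u][:,None]
def project(n,P,c=None):
    c=c or optics.calibration(n);T=np.array(c["world_from_camera"]);q=(np.asarray(P).reshape(-1,3)-T[:3,3])@T[:3,:3]
    s=q[:,:2]/q[:,2:];r=(s**2).sum(1,keepdims=True);s=s*(1+c["k1"]*r);return s*[c["fx"],c["fy"]]+[c["cx"],c["cy"]]
def hsv(p): return cv2.cvtColor(p,cv2.COLOR_RGB2HSV)
def rng(p,lo,hi): return cv2.inRange(hsv(p),np.array(lo),np.array(hi))>0
def box(shape,x0,x1,y0,y1):
    m=np.zeros(shape[:2],bool); m[y0:y1,x0:x1]=1; return m
E
python3 - <<'E'
from h import *
B={"side":(250,400,120,310),"top":(240,390,100,260)}
ims=[]
for n in B:
    p=np.load(f"{n}0p.npy"); d=np.load(f"{n}0.npy"); x0,x1,y0,y1=B[n]; b=box(p.shape,x0,x1,y0,y1)
    ims.append(cv2.resize(p[y0:y0+160 if n=="top" else y0+160,x0:x1],None,fx=2.66,fy=2.66,interpolation=cv2.INTER_CUBIC))
    for nm,lo,hi in (("orange",(8,170,120),(28,255,255)),("red",(0,180,90),(4,255,255)),("green",(50,80,30),(85,255,255))):
        m=rng(p,lo,hi)&b
        uv,P=cloud(n,m,d)
        print(n,nm,len(P),"uv",uv.mean(0).round(1),"med",np.median(P,0).round(4),"min",np.percentile(P,3,axis=0).round(3),"max",np.percentile(P,97,axis=0).round(3))
        if nm=="orange":
            ct=max(cv2.findContours(m.astype(np.uint8),0,1)[0],key=cv2.contourArea); e=cv2.fitEllipse(cv2.convexHull(ct)); print(" ell",e, [onplane(n,e[0],z).round(4).tolist() for z in (.24,.25)])
        if nm=="red":
            ct=max(cv2.findContours(m.astype(np.uint8),0,1)[0],key=cv2.contourArea); print(cv2.minAreaRect(ct),[onplane(n,cv2.minAreaRect(ct)[0],.22).round(4)])
            c,V=np.linalg.eigh(np.cov(P.T));print(V[:,2])
        if nm=="green": print(cv2.minAreaRect((P[P[:,2]>.036][:,:2]).astype(np.float32)))
cv2.imwrite("pics/crop0.png",cv2.cvtColor(np.hstack(ims),cv2.COLOR_RGB2BGR))
E
```

```text
side orange 564 uv [347.2 209.8] med [ 0.643  -0.223   0.2388] min [ 0.588 -0.263  0.233] max [ 0.675 -0.173  0.247]
 ell ((344.3205871582031, 213.87586975097656), (28.861528396606445, 36.27922821044922), 65.94271850585938) [[[0.6475, -0.2308, 0.24]], [[0.6518, -0.2334, 0.25]]]
side red 234 uv [349.2 149.5] med [ 0.4996 -0.1518  0.2274] min [ 0.465 -0.165  0.22 ] max [ 0.535 -0.14   0.23 ]
((349.92620849609375, 147.3114776611328), (30.344741821289062, 7.682214260101318), 50.19443130493164) [array([[ 0.4941, -0.1486,  0.22  ]])]
[-0.88891236  0.45742687  0.02440229]
side green 2595 uv [306.4 264.9] med [ 0.6416 -0.3099  0.0052] min [ 0.595 -0.389  0.002] max [ 0.694 -0.229  0.043]
((0.6479867696762085, -0.31138914823532104), (0.09611658751964569, 0.16286829113960266), 11.031797409057617)
top orange 886 uv [301.2 157.6] med [ 0.6403 -0.2239  0.2386] min [ 0.588 -0.263  0.233] max [ 0.676 -0.174  0.243]
 ell ((299.43994140625, 160.54275512695312), (45.752925872802734, 47.55200958251953), 73.71488189697266) [[[0.631, -0.2185, 0.24]], [[0.6291, -0.219, 0.25]]]
top red 301 uv [267.  226.4] med [ 0.4964 -0.1496  0.2273] min [ 0.461 -0.161  0.219] max [ 0.53  -0.134  0.231]
((266.9038391113281, 226.01922607421875), (36.08536911010742, 8.43299388885498), 78.69007110595703) [array([[ 0.4965, -0.1483,  0.22  ]])]
[ 0.06037779 -0.16773369  0.98398167]
top green 1575 uv [346.  169.3] med [ 0.6464 -0.3358  0.0048] min [ 0.596 -0.389  0.001] max [ 0.701 -0.259  0.043]
((0.6431840062141418, -0.2880592942237854), (0.09584229439496994, 0.20913691818714142), 11.349053382873535)
```

View pics/crop0.png

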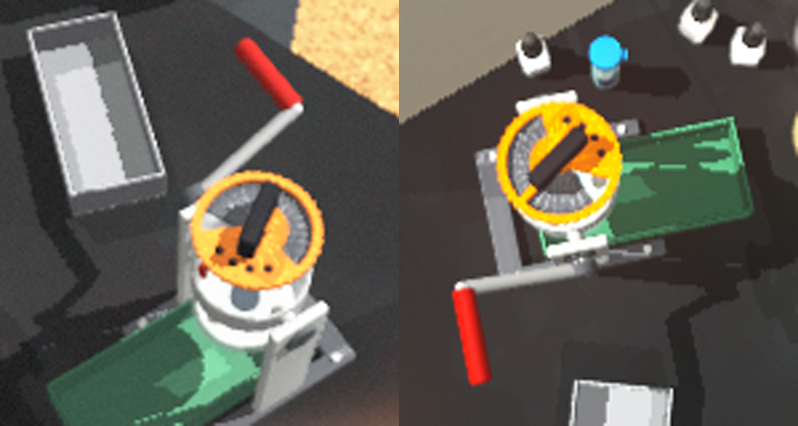

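```bash
cat >> h.py <<'E'
from scipy.spatial.transform import Rotation as R
def toolrot(psi):  # pointing down, tool x at world angle psi (rad)
    return R.from_matrix(np.c_[[np.cos(psi),np.sin(psi),0],[np.sin(psi),-np.cos(psi),0],[0,0,-1]])
def go(target,psi,Rt=None):
    o=get_obs(); w,x,y,z=o["tcp_rot"]; R0=R.from_quat([x,y,z,w]); Rt=Rt or toolrot(psi)
    return R0.inv().apply(np.array(target)-o["position"]).round(4).tolist(), (R0.inv()*Rt).as_rotvec().round(3).tolist()
E
python3 - <<'E'
from h import *
C=np.array([.631,-.2185])
for n in ("top","side"):
    p=np.load(f"{n}0p.npy"); d=np.load(f"{n}0.npy")
    uv,P=cloud(n,np.ones(d.shape,bool),d)
    h=hsv(p)[uv[:,1],uv[:,0]]; r=np.hypot(*(P[:,:2]-C).T)
    m=(r<.036)&(P[:,2]>.247)&(h[:,2]<110)
    F=P[m]; w,V=np.linalg.eigh(np.cov(F[:,:2].T)); rect=cv2.minAreaRect(F[:,:2].astype(np.float32))
    print(n,len(F),"fin mean",F.mean(0).round(4),"ang",np.degrees(np.arctan2(V[1,1],V[0,1])).round(1),rect,"z95",np.percentile(F[:,2],[50,95]).round(4))
    # orange by sector at r 20..36
    o=(h[:,0]>8)&(h[:,0]<28)&(h[:,1]>170)&(h[:,2]>120)&(P[:,2]>.23)
    print(np.percentile(P[o][:,2],[50,90]))
    a=np.degrees(np.arctan2(*(P[:,1::-1]-C[::-1]).T[[0,1]])) if 0 else np.degrees(np.arctan2(P[:,1]-C[1],P[:,0]-C[0]))
    for lo,hi in((.012,.022),(.022,.03),(.03,.04)):
        k=(r>lo)&(r<hi)&(P[:,2]>.0)
        print(lo,[ (b,int(100*o[k&(abs(a-b)<=10)].mean())) for b in range(-170,180,20) if (k&(abs(a-b)<=10)).any()])
E
```

```text
top 193 fin mean [ 0.6295 -0.2195  0.2639] ang 134.9 ((0.6301839351654053, -0.21963833272457123), (0.013296179473400116, 0.05516742914915085), 43.04682540893555) z95 [0.2649 0.2674]
[0.23864474 0.2406597 ]
0.012 [(-170, 0), (-150, 0), (-130, 0), (-110, 63), (-90, 72), (-70, 28), (-50, 0), (-30, 15), (-10, 100), (10, 81), (30, 93), (50, 100), (70, 100), (90, 100), (110, 57), (130, 0), (150, 0), (170, 0)]
0.022 [(-170, 0), (-150, 0), (-130, 0), (-110, 56), (-90, 50), (-70, 64), (-50, 15), (-30, 28), (-10, 93), (10, 76), (30, 25), (50, 12), (70, 18), (90, 0), (110, 10), (130, 25), (150, 3), (170, 0)]
0.03 [(-170, 0), (-150, 0), (-130, 0), (-110, 92), (-90, 54), (-70, 75), (-50, 76), (-30, 81), (-10, 85), (10, 96), (30, 0), (50, 0), (70, 0), (90, 0), (110, 0), (130, 51), (150, 9), (170, 0)]
side 210 fin mean [ 0.6353 -0.2222  0.264 ] ang 134.4 ((0.6325075626373291, -0.2201528698205948), (0.013851851224899292, 0.05309750512242317), 45.183387756347656) z95 [0.2652 0.2675]
[0.23882379 0.24063886]
0.012 [(-170, 0), (-150, 0), (-130, 0), (-110, 69), (-90, 52), (-70, 11), (-50, 0), (-30, 17), (-10, 35), (10, 26), (30, 50), (50, 80), (70, 100), (90, 46), (110, 45), (130, 0), (150, 0), (170, 0)]
0.022 [(-170, 0), (-150, 0), (-130, 0), (-110, 27), (-90, 57), (-70, 65), (-50, 10), (-30, 28), (-10, 56), (10, 42), (30, 8), (50, 0), (70, 0), (90, 0), (110, 0), (130, 27), (150, 33), (170, 0)]
0.03 [(-170, 0), (-150, 0), (-130, 0), (-110, 0), (-90, 25), (-70, 46), (-50, 27), (-30, 44), (-10, 57), (10, 33), (30, 0), (50, 0), (70, 0), (90, 0), (110, 0), (130, 0), (150, 0), (170, 0)]
```

```bash
python3 - <<'E'
from h import *
Q=[]
for n in ("top","side"):
    d=np.load(f"{n}0.npy"); Q.append(cloud(n,np.ones(d.shape,bool),d)[1])
Q=np.vstack(Q)
print("rows x, cols y; max z (cm)")
ys=np.arange(-.75,.15,.05); print("      ",[round(float(y)*100) for y in ys])
for x in np.arange(-.0,.85,.05):
    r=[]
    for y in ys:
        k=(abs(Q[:,0]-x)<.025)&(abs(Q[:,1]-y)<.025)&(Q[:,2]<.9)
        r.append(int(100*np.percentile(Q[k,2],98)) if k.sum()>2 else -1)
    print(round(x*100),r)
print(go((.631,-.220,.31),np.radians(134.5)))
E
```

```text
rows x, cols y; max z (cm)
       [-75, -70, -65, -60, -55, -50, -45, -40, -35, -30, -25, -20, -15, -10, -5, 0, 5, 10]
0 [0, 0, 0, 0, -1, -1, -1, -1, 15, 15, 0, 0, 0, 1, 23, -1, -1, 1]
5 [0, 0, 0, 2, 3, -1, 29, 29, 34, 15, 0, 0, 0, 1, 25, 18, 12, 1]
10 [0, 0, 0, 4, 6, 26, 28, 37, 36, 35, 14, 0, 0, 0, 25, 28, 1, 0]
15 [0, 0, 0, 5, 21, 26, 27, 34, 33, 15, 0, 0, 0, 0, 0, 29, 0, 0]
20 [0, 0, 0, 0, 14, 23, 24, 4, 3, 0, 0, 0, 0, 0, -1, 33, 39, 36]
25 [0, 0, 0, 53, 47, 51, 12, 3, 0, 4, 4, 4, 0, 0, 0, 27, 31, 29]
30 [1, 1, 29, 54, 55, 55, 55, 55, 0, 4, 0, 4, 0, 0, 0, -1, -1, -1]
35 [1, 1, 1, 52, 55, 55, 0, 0, 0, 4, 0, 4, 0, 0, 0, 0, -1, -1]
40 [4, 2, 2, 2, 1, 0, 0, 0, 0, 4, 0, 4, 0, 0, 0, 0, -1, -1]
45 [42, 2, 1, 1, 1, 0, 0, 0, 0, 4, 4, 4, 22, 0, 0, 0, 0, -1]
50 [45, 4, 1, 1, 7, 7, 0, 0, 0, 0, 0, 0, 23, 0, 0, 0, 0, 0]
55 [47, 49, 3, 1, 7, 7, 0, 0, 0, 0, 18, 20, 22, 0, 0, 0, 0, 0]
60 [-1, 52, 54, 1, 1, 0, 0, 4, 4, 4, 24, 26, 23, 0, 0, 0, 0, 57]
65 [-1, -1, 57, 3, 2, 2, 2, 4, 0, 0, 26, 26, 23, 0, 0, 0, 67, 62]
70 [-1, -1, 59, 65, 66, 0, 2, 4, 4, 4, 23, 23, 1, 0, 66, 70, 69, -77]
75 [-1, -1, -1, 60, 70, 15, 15, 3, 0, 0, 8, 5, 57, 61, 64, -77, -77, -77]
80 [-1, -1, -1, 56, 73, 75, 15, 7, 7, 0, 47, 51, 55, -77, -77, -77, -77, -1]
([0.464, -0.1437, -0.0794], [-0.001, -0.002, -1.88])
```

Request:
servo_tool:
  plan:
    - [[0.03,0,-0.05],[0,0,-0.15],0]
    - [[0.08,-0.02,-0.09],[0,0,-0.33],0]
    - [[0.14,-0.04,-0.11],[0,0,-0.5],0]
    - [[0.2,-0.06,-0.12],[0,0,-0.68],0]
    - [[0.255,-0.08,-0.12],[0,0,-0.86],0]
    - [[0.31,-0.1,-0.12],[0,0,-1.04],0]
    - [[0.36,-0.115,-0.115],[0,0,-1.22],0]
    - [[0.41,-0.13,-0.105],[0,0,-1.4],0]
    - [[0.45,-0.14,-0.09],[0,0,-1.58],0]
    - [[0.464,-0.144,-0.08],[0,0,-1.74],0]
    - [[0.464,-0.144,-0.08],[0,0,-1.88],0]
    - [[0.464,-0.144,-0.08],[0,0,-1.88],0]
    - [[0.464,-0.144,-0.08],[0,0,-1.88],0]
    - [[0.464,-0.144,-0.08],[0,0,-1.88],0]
  squeeze: 60

```text
t: 1.85
position: [0.6309, -0.2204, 0.3116]
tcp_rot: [0.0, 0.387, 0.922, 0.0]
ft_force: [0.3, -0.0, 0.0]
gripper_width: 1.0
gripper_force: 0.0
```

```bash
python3 - <<'E'
from h import *
print(get_obs()["q"].round(3))
print(go((.631,-.220,.245),np.radians(134.5)))
E
```

```text
[-0.447  0.119  1.41   0.     1.612 -1.223]
([0.0002, 0.0003, 0.0666], [0.0, 0.0, -0.001])
```

Request:
servo_tool:
  plan:
    - [[0,0,0.04],[0,0,0],0.3]
    - [[0,0,0.066],[0,0,0],0.5]
    - [[0,0,0.066],[0,0,0],1]
    - [[0,0,0.066],[0,0,0],1]
    - [[0,0,0.066],[0,0,0],1]
    - [[0,0,0.066],[0,0,0],1]
    - [[0,0,0.066],[0,0,0],1]
    - [[0,0,0.066],[0,0,0],1]

```text
t: 2.85
position: [0.6319, -0.2199, 0.2467]
tcp_rot: [0.001, 0.386, 0.922, 0.0]
ft_force: [4.3, 2.5, 2.5]
gripper_width: 0.149
gripper_force: 74.5
```

Request:
servo_tool:
  plan:
    - [[0,0,0],[0,0,0.16],1]
    - [[0,0,0],[0,0,0.33],1]
    - [[0,0,0],[0,0,0.5],1]
    - [[0,0,0],[0,0,0.67],1]
    - [[0,0,0],[0,0,0.84],1]
    - [[0,0,0],[0,0,1.01],1]
    - [[0,0,0],[0,0,1.18],1]
    - [[0,0,0],[0,0,1.35],1]
    - [[0,0,0],[0,0,1.52],1]
    - [[0,0,0],[0,0,1.69],1]
    - [[0,0,0],[0,0,1.86],1]
    - [[0,0,0],[0,0,2.03],1]
    - [[0,0,0],[0,0,2.2],1]
    - [[0,0,0],[0,0,2.37],1]
    - [[0,0,0],[0,0,2.54],1]
    - [[0,0,0],[0,0,2.67],1]
    - [[0,0,0],[0,0,2.67],1]
    - [[0,0,0],[0,0,2.67],1]

```text
t: 5.1
position: [0.6307, -0.2191, 0.2467]
tcp_rot: [-0.001, 0.987, -0.161, -0.001]
ft_force: [-1.2, 5.7, 3.8]
gripper_width: 0.15
gripper_force: 74.8
```

Request:
servo_tool:
  plan:
    - [[0,0,0],[0,0,0],0.4]
    - [[0,0,0],[0,0,0],0.3]
    - [[0,0,0],[0,0,0],0.3]
    - [[0,0,-0.04],[0,0,0],0.3]
    - [[0,0,-0.09],[0,0,0],0.3]

```text
t: 5.72
position: [0.6301, -0.22, 0.3339]
tcp_rot: [-0.0, 0.987, -0.161, -0.002]
ft_force: [0.4, -0.0, -0.7]
gripper_width: 0.703
gripper_force: 0.0
```

```bash
python3 - <<'E'
from h import *
print(go((.494,-.149,.30),np.radians(11.3)))
E
```

```text
([-0.1515, -0.0242, 0.0346], [-0.001, 0.005, -0.52])
```

Request:
servo_tool:
  plan:
    - [[-0.05,-0.008,0],[0,0,-0.17],0.3]
    - [[-0.11,-0.016,0.01],[0,0,-0.35],0.3]
    - [[-0.15,-0.024,0.03],[0,0,-0.52],0.3]
    - [[-0.151,-0.024,0.034],[0,0,-0.52],0.3]
    - [[-0.151,-0.024,0.034],[0,0,-0.52],0.3]
    - [[-0.151,-0.024,0.034],[0,0,-0.52],0.3]

```text
t: 6.48
position: [0.4966, -0.1503, 0.3024]
tcp_rot: [0.0, 0.995, 0.098, 0.001]
ft_force: [-0.7, 0.0, 0.7]
gripper_width: 0.704
gripper_force: 0.0
```

```bash
python3 - <<'E'
from h import *
C=np.array([.631,-.2195])
ims=[]
for n in ("top","side"):
    p,d=optics.camera(n); np.save(f"{n}1.npy",d); np.save(f"{n}1p.npy",p)
    uv,P=cloud(n,np.ones(d.shape,bool),d)
    h=hsv(p)[uv[:,1],uv[:,0]]; r=np.hypot(*(P[:,:2]-C).T)
    m=(r<.036)&(P[:,2]>.247)&(P[:,2]<.275)&(h[:,2]<110)
    F=P[m]
    if len(F)>20:
        w,V=np.linalg.eigh(np.cov(F[:,:2].T)); print(n,len(F),F.mean(0).round(4),np.degrees(np.arctan2(V[1,1],V[0,1])).round(1))
    x0,y0=(240,100) if n=="top" else (250,120)
    ims.append(cv2.resize(p[y0:y0+160,x0:x0+150],None,fx=2.66,fy=2.66,interpolation=cv2.INTER_CUBIC))
cv2.imwrite("pics/crop1.png",cv2.cvtColor(np.hstack(ims),cv2.COLOR_RGB2BGR))
print(go((.494,-.149,.201),np.radians(11.3)))
E
```

```text
top 202 [ 0.6303 -0.2194  0.2645] 162.2
side 199 [ 0.6364 -0.2225  0.2631] 163.4
([-0.0023, -0.0017, 0.1012], [0.001, -0.001, -0.0])
```

View pics/crop1.png

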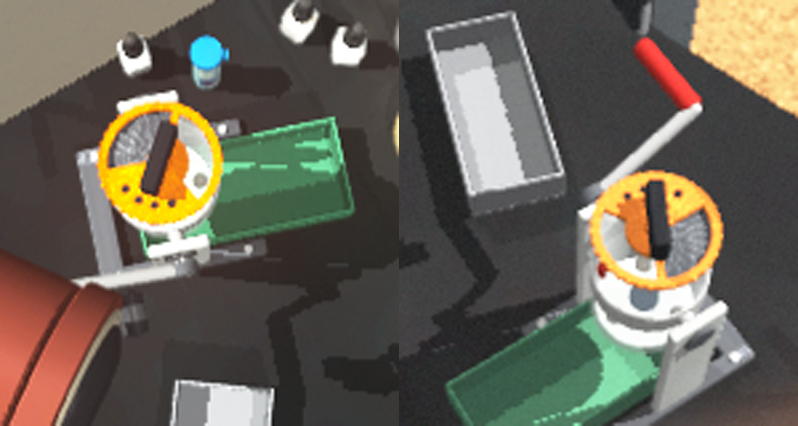

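Request:
servo_tool:
  plan:
    - [[-0.002,-0.002,0.05],[0,0,0],0.3]
    - [[-0.002,-0.002,0.1],[0,0,0],0.3]
    - [[-0.002,-0.002,0.101],[0,0,0],0.5]
    - [[-0.002,-0.002,0.101],[0,0,0],0.9]
    - [[-0.002,-0.002,0.101],[0,0,0],0.9]
    - [[-0.002,-0.002,0.101],[0,0,0],0.9]
    - [[-0.002,-0.002,0.101],[0,0,0],0.9]
  squeeze: 22

```text
t: 7.45
position: [0.4947, -0.1486, 0.2029]
tcp_rot: [0.001, 0.995, 0.099, 0.002]
ft_force: [2.2, -0.7, 4.9]
gripper_width: 0.197
gripper_force: 22.8
```

```bash
python3 - <<'E'
from h import *
o=get_obs(); p=o["position"]; w,x,y,z=o["tcp_rot"]; R0=R.from_quat([x,y,z,w])
a=np.radians(11.3); sy=np.array([-np.sin(a),np.cos(a),0])
C=np.array([.631,-.2195,.165]); b=p+[0,0,.019]; print(o["q"].round(2),(b-C)@sy,b[2]-.165,"ang",np.degrees(np.arctan2((b-C)@sy,b[2]-.165)))
for k in range(21):
    f=np.radians(60-140.4*k/20); t=C[2]+.11*np.cos(f); 
    dy=.11*(np.sin(f)-np.sin(np.radians(60))); dz=.11*(np.cos(f)-.5)
    print(k,R0.inv().apply(dy*sy+[0,0,dz]).round(4))
E
```

```text
[-0.44 -0.2   1.9   0.    1.44  0.94] 0.09622190263895404 0.056867677593789745 ang 59.416677337912596
0 [ 0.  0. -0.]
1 [ 0.      0.0075 -0.0112]
2 [ 0.0001  0.0163 -0.0214]
3 [ 0.0001  0.0262 -0.0305]
4 [ 0.0002  0.0372 -0.0383]
5 [ 0.0002  0.0491 -0.0446]
6 [ 0.0002  0.0616 -0.0495]
7 [ 0.0002  0.0747 -0.0528]
8 [ 0.0002  0.0881 -0.0545]
9 [ 0.0002  0.1015 -0.0545]
10 [ 0.0002  0.1149 -0.0529]
11 [ 0.0002  0.128  -0.0497]
12 [ 1.000e-04  1.406e-01 -4.490e-02]
13 [ 1.000e-04  1.525e-01 -3.860e-02]
14 [ 1.000e-04  1.635e-01 -3.080e-02]
15 [ 0.      0.1735 -0.0218]
16 [-0.      0.1824 -0.0117]
17 [-1.000e-04  1.899e-01 -5.000e-04]
18 [-0.0002  0.196   0.0115]
19 [-2.000e-04  2.006e-01  2.420e-02]
20 [-0.0003  0.2036  0.0373]
```

Request:
servo_tool:
  plan:
    - [[0,0.0075,-0.011],[0,0,0],0.9]
    - [[0,0.016,-0.0215],[0,0,0],0.9]
    - [[0,0.026,-0.0305],[0,0,0],0.9]
    - [[0,0.037,-0.038],[0,0,0],0.9]
    - [[0,0.049,-0.0445],[0,0,0],0.9]
    - [[0,0.0615,-0.0495],[0,0,0],0.9]
    - [[0,0.0745,-0.053],[0,0,0],0.9]
    - [[0,0.088,-0.0545],[0,0,0],0.9]
    - [[0,0.1015,-0.0545],[0,0,0],0.9]

```text
t: 8.57
position: [0.514, -0.2455, 0.2566]
tcp_rot: [-0.002, 0.995, 0.1, 0.002]
ft_force: [2.2, 8.0, 5.1]
gripper_width: 0.199
gripper_force: 23.9
```

```bash
python3 - <<'E'
from h import *
o=get_obs(); p=o["position"]; 
a=np.radians(11.3); sy=np.array([-np.sin(a),np.cos(a),0])
C=np.array([.631,-.2195,.165]); b=p+[0,0,.019]; print(o["q"].round(2),o["ft_force"].round(1),(b-C)@sy,b[2]-.165)
ims=[]
for n in ("top","side"):
    q,d=optics.camera(n); np.save(f"{n}2.npy",d); np.save(f"{n}2p.npy",q)
    x0,y0=(240,100) if n=="top" else (250,120)
    ims.append(cv2.resize(q[y0:y0+160,x0:x0+150],None,fx=2.66,fy=2.66,interpolation=cv2.INTER_CUBIC))
cv2.imwrite("pics/crop2.png",cv2.cvtColor(np.hstack(ims),cv2.COLOR_RGB2BGR))
E
```

```text
[-0.58 -0.09  1.71  0.01  1.52  0.79] [2.2 8.  5.1] -0.0025343457078304105 0.11055649493066264
```

View pics/crop2.png

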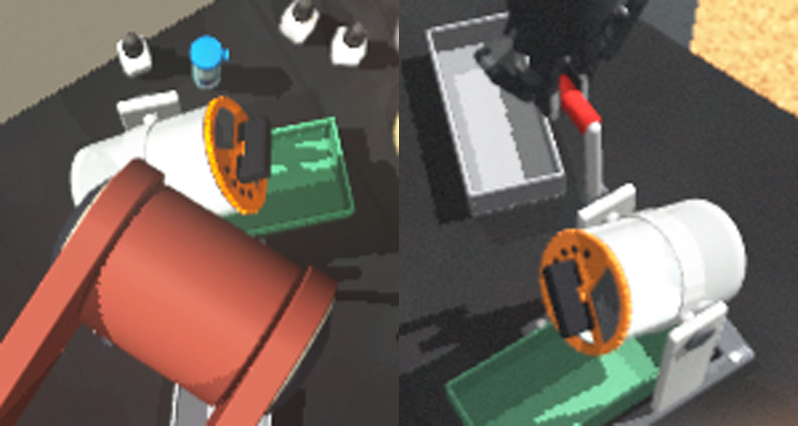

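Request:
servo_tool:
  plan:
    - [[0,0.0135,0.0015],[0,0,0],0.95]
    - [[0,0.0265,0.005],[0,0,0],0.95]
    - [[0,0.039,0.0095],[0,0,0],0.95]
    - [[0,0.051,0.016],[0,0,0],0.95]
    - [[0,0.062,0.0235],[0,0,0],0.95]
    - [[0,0.072,0.0325],[0,0,0],0.95]
    - [[0,0.081,0.043],[0,0,0],0.95]
    - [[0,0.0885,0.054],[0,0,0],0.95]
    - [[0,0.0945,0.066],[0,0,0],0.95]
    - [[0,0.099,0.0785],[0,0,0],0.95]
    - [[0,0.102,0.092],[0,0,0],0.95]
    - [[0,0.102,0.092],[0,0,0],0.95]
    - [[0,0.102,0.092],[0,0,0],0.95]
    - [[0,0.102,0.092],[0,0,0],0.95]
    - [[0,0.102,0.092],[0,0,0],0.95]
    - [[0,0.102,0.092],[0,0,0],0.95]
    - [[0,0.102,0.092],[0,0,0],0.95]
    - [[0,0.102,0.092],[0,0,0],0.95]
  squeeze: 35

```text
t: 10.92
position: [0.5341, -0.3471, 0.1645]
tcp_rot: [-0.0, 0.995, 0.099, 0.001]
ft_force: [2.8, 2.6, 4.7]
gripper_width: 0.195
gripper_force: 42.3
```

```bash
python3 - <<'E'
from h import *
o=get_obs(); p=o["position"]; 
a=np.radians(11.3); sy=np.array([-np.sin(a),np.cos(a),0])
C=np.array([.631,-.2195,.165]); b=p+[0,0,.019]; print(o["q"].round(2),o["ft_force"].round(1),(b-C)@sy,b[2]-.165)
ims=[]
for n in ("top","side"):
    q,d=optics.camera(n); np.save(f"{n}3.npy",d); np.save(f"{n}3p.npy",q)
    x0,y0=(240,100) if n=="top" else (250,150)
    ims.append(cv2.resize(q[y0:y0+160,x0:x0+150],None,fx=2.66,fy=2.66,interpolation=cv2.INTER_CUBIC))
cv2.imwrite("pics/crop3.png",cv2.cvtColor(np.hstack(ims),cv2.COLOR_RGB2BGR))
E
```

```text
[-0.69  0.13  1.65  0.    1.37  0.68] [2.8 2.6 4.7] -0.10612426015345586 0.018486723040527814
```

View pics/crop3.png

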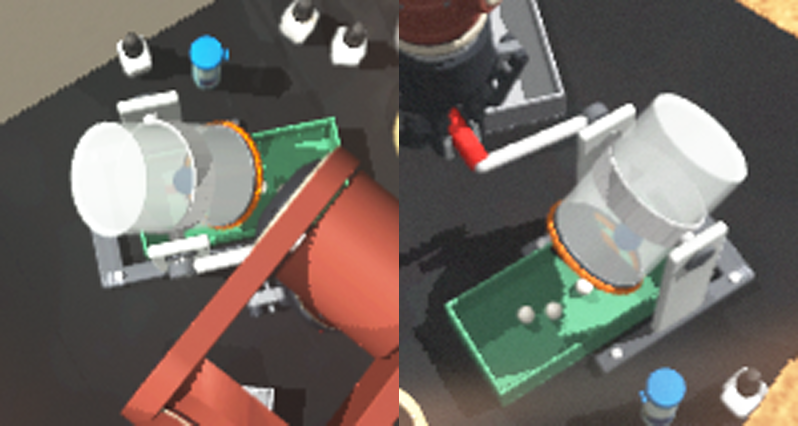

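```bash
cat > balls.py <<'E'
from h import *
import sys
p,d=optics.camera("side"); x0,x1,y0,y1=263,345,210,312
m=(hsv(p)[:,:,1]<60)&(p.min(2)>115)&box(p.shape,x0,x1,y0,y1)
n,l,s,c=cv2.connectedComponentsWithStats(m.astype(np.uint8))
o,_=rays("side",[[0,0]])
for i in range(1,n):
    if 4<=s[i,4]<200: print("comp",c[i].round(1),s[i,4],cloud("side",l==i,d)[1].mean(0).round(3))
uv,P=cloud("side",rng(p,(95,80,60),(130,255,255))&box(p.shape,290,400,130,300),d)
print("blue",len(P),uv.mean(0) if len(P) else "")
if len(sys.argv)>1: cv2.imwrite(f"pics/{sys.argv[1]}.png",cv2.cvtColor(cv2.resize(p[130:310,250:410],None,fx=3.3,fy=3.3,interpolation=cv2.INTER_CUBIC),cv2.COLOR_RGB2BGR))
E
python3 balls.py
```

```text
comp [283.8 211.5] 39 [ 0.574 -0.333  0.189]
comp [303.8 240.4] 16 [ 0.582 -0.294  0.015]
comp [319.  257.5] 31 [ 0.637 -0.276  0.014]
comp [307.6 266.1] 31 [ 0.647 -0.31   0.016]
comp [297.4 267.5] 31 [ 0.642 -0.334  0.016]
comp [333.8 281.9] 109 [ 0.706 -0.266  0.013]
comp [343.6 302.8] 9 [ 0.767 -0.27   0.05 ]
blue 159 [349.33962264 294.35220126]
```

Request:
servo_tool:
  plan:
    - [[0,-0.003,-0.0135],[0,0,0],0.95]
    - [[0,-0.0075,-0.026],[0,0,0],0.95]
    - [[0,-0.0135,-0.038],[0,0,0],0.95]
    - [[0,-0.021,-0.049],[0,0,0],0.95]
    - [[0,-0.03,-0.0595],[0,0,0],0.95]
    - [[0,-0.04,-0.0685],[0,0,0],0.95]
    - [[0,-0.051,-0.076],[0,0,0],0.95]
    - [[0,-0.063,-0.0825],[0,0,0],0.95]
    - [[0,-0.0755,-0.087],[0,0,0],0.95]
    - [[0,-0.0885,-0.0905],[0,0,0],0.95]
    - [[0,-0.102,-0.092],[0,0,0],0.95]
    - [[0,-0.1155,-0.092],[0,0,0],0.95]
    - [[0,-0.129,-0.0905],[0,0,0],0.95]
    - [[0,-0.142,-0.087],[0,0,0],0.95]
    - [[0,-0.1545,-0.082],[0,0,0],0.95]
    - [[0,-0.1665,-0.0755],[0,0,0],0.95]
    - [[0,-0.1775,-0.068],[0,0,0],0.95]
    - [[0,-0.1875,-0.059],[0,0,0],0.95]
    - [[0,-0.196,-0.0485],[0,0,0],0.95]
    - [[0,-0.2035,-0.0375],[0,0,0],0.95]

```text
t: 13.58
position: [0.4933, -0.1483, 0.2004]
tcp_rot: [0.001, 0.995, 0.099, 0.0]
ft_force: [2.3, -6.7, 12.8]
gripper_width: 0.193
gripper_force: 36.7
```

Request:
servo_tool:
  plan:
    - [[0,0,0],[0,0,0],0.95]
    - [[0,0,0],[0,0,0],0.95]
    - [[0,0,0],[0,0,0],0.95]
  squeeze: 20

```text
t: 13.95
position: [0.4933, -0.1487, 0.2009]
tcp_rot: [0.001, 0.995, 0.098, 0.0]
ft_force: [3.2, -4.0, 5.4]
gripper_width: 0.196
gripper_force: 35.9
```

```bash
python3 - <<'E'
from h import *
o=get_obs(); b=o["position"]+[0,0,.019]
a=np.radians(11.3); sy=np.array([-np.sin(a),np.cos(a),0])
C=np.array([.631,-.2195,.165]); print(o["ft_force"].round(1),(b-C)@sy,b[2]-.165)
E
python3 balls.py back4
```

```text
[ 3.2 -4.   5.4] 0.09645405448893545 0.05488869545439565
comp [336.3 216.5] 136 [ 0.597 -0.219  0.124]
comp [310.2 237. ] 5 [ 0.578 -0.276  0.013]
comp [302.8 240.6] 13 [ 0.582 -0.297  0.016]
comp [319.  257.1] 32 [ 0.636 -0.276  0.015]
comp [307.6 266.1] 31 [ 0.647 -0.31   0.015]
comp [297.4 267.5] 31 [ 0.642 -0.334  0.016]
comp [333.9 281.8] 110 [ 0.706 -0.266  0.013]
comp [343.4 302.7] 10 [ 0.766 -0.27   0.048]
blue 161 [349.23602484 294.38509317]
```

View pics/back4.png

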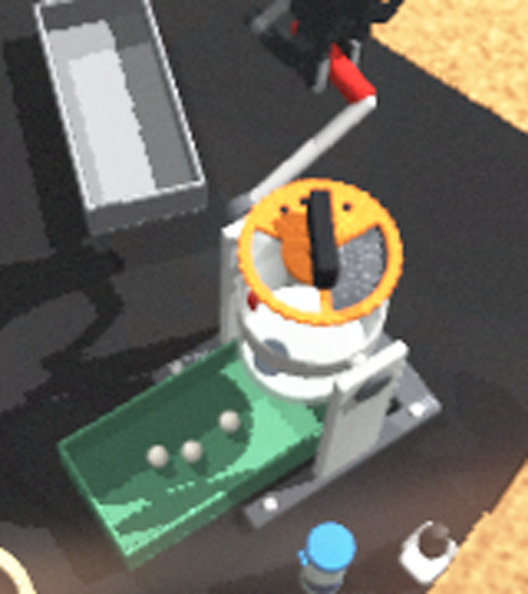

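The jar is upright, the three white balls are in the tray (157,455), (191,450) and (229,420), and the blue ball shows through the jar wall at (272,355). I'll release the lever and retreat upward.

Request:
servo_tool:
  plan:
    - [[0,0,0],[0,0,0],0.6]
    - [[0,0,0],[0,0,0],0.4]
    - [[0,0,0],[0,0,0],0.35]
    - [[0,0,0],[0,0,0],0.35]
    - [[0,0,-0.03],[0,0,0],0.35]
    - [[0,0,-0.08],[0,0,0],0.35]
    - [[0,0,-0.13],[0,0,0],0.35]
    - [[-0.03,0,-0.15],[0,0,0],0.35]
    - [[-0.03,0,-0.15],[0,0,0],0.35]
    - [[-0.03,0,-0.15],[0,0,0],0.35]

```text
t: 15.25
position: [0.4636, -0.1536, 0.3493]
tcp_rot: [-0.0, 0.995, 0.099, -0.0]
ft_force: [0.0, 0.5, 0.1]
gripper_width: 0.654
gripper_force: 0.0
```

```bash
python3 balls.py end5; python3 - <<'E'
from h import *
p,d=optics.camera("side")
uv,P=cloud("side",rng(p,(0,180,90),(4,255,255))&box(p.shape,320,390,120,180),d); print(np.median(P,0).round(4), get_obs()["ft_force"].round(1))
E
```

```text
comp [336.1 216.7] 146 [ 0.598 -0.22   0.126]
comp [310.2 237. ] 5 [ 0.578 -0.276  0.012]
comp [303.2 240.7] 12 [ 0.582 -0.296  0.017]
comp [319.  257.2] 33 [ 0.636 -0.276  0.014]
comp [307.6 266.1] 31 [ 0.647 -0.31   0.016]
comp [297.4 267.5] 31 [ 0.642 -0.334  0.017]
comp [333.9 281.8] 111 [ 0.706 -0.265  0.013]
comp [343.4 302.7] 10 [ 0.766 -0.27   0.049]
blue 160 [349.1875  294.39375]
[ 0.4982 -0.1513  0.2273] [-0.2  0.3 -0.2]
```

View pics/end5.png

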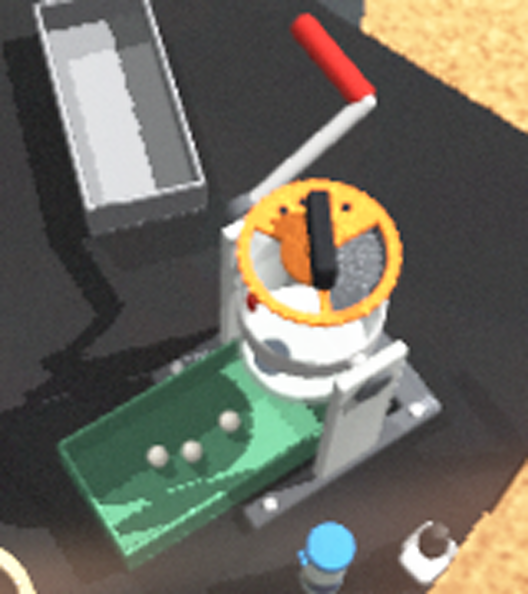

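The final view shows the jar upright, the lever free at (335,60), the three white balls in the tray and the blue ball in the jar at (272,355).

```bash
python3 -c "
from plant import ticket
print(ticket.sign_off())"
```

```text
the job is handed in; nothing more can be done
None
```

I handed the job in at about 15 s: the crescent slot is over the outlet, all three white balls are in the green tray, the blue ball is still in the jar, and I led the jar back upright with the lever at about 1 rad/s.

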